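Shut the crank jig and hold its locking pin home

ROBOT

A 6-joint arm with a two-finger parallel gripper is mounted at the origin on the work surface. World frame = base frame: x ahead of the robot, y to its left, z up, the work surface at z = 0. Lengths are in m, angles in rad, forces in N, time in s.
With the tool pointing down it reaches from about 0.25 to 0.8 m from the base axis. Payload 3.9 kg.
Tool frame: the origin (TCP) lies between the finger pads; the fingertips stand 22 mm ahead of it and the grasp point (between the pads) lies 3 mm ahead of it; z points along the fingers, y is the direction in which the jaws open and shut (so a half turn about z gives the same grasp; the last joint's range is limited). The gripper opens to 85 mm and grips with 20 to 120 N. Pads are 22 mm wide; open, the fingers measure 114 mm over their backs; the gripper's body (76 mm by 85 mm) begins 54 mm behind the grasp point. The pads swing forward as they close: fully open they stand 13 mm farther back than shut.
Start: joints at [-1.307, 0.26, -0.138, 1.173, 0, 1.571], TCP at [0.137, -0.507, 0.253] pointing down, gripper open.
Joint ranges: [-2.78, 2.78], [-0.83, 1.72], [-1.28, 1.37], [-1.9, 2.12], [-1.57, 1.48], [-3.14, 3.14]. Speed limits (rad/s): [2.57, 2.57, 3.14, 3.14, 3.14, 3.14].

INTERFACE

Orientations are given as [roll, pitch, yaw] about the fixed x, y, z axes, in that order (R = Rz(yaw) Ry(pitch) Rx(roll)).
In Python, from cell import robot gives the robot as it stands.
- The arm moves only by the shell command python3 -m crank 'ROWS' [FORCE]. ROWS is JSON, a list of rows, each a list of 7 numbers: the turn, a rotation vector about the tool's x, y, z in rad, then the shift along the tool's x, y, z in mm, then the closure, from 0 (fully open) to 1 (shut). A call has exactly 8 rows; each row is the pose to reach, as a shift and turn from the pose commanded when the call began, along the tool's axes at that moment; what a row does not reach only later rows make up. A row lasts 1/8 s, in which the tool goes at most 62.5 mm and 10.7 degrees, less where a joint would pass 70% of its speed; a pose out of reach is approached as far as the arm can. A call with a gripper value outside its range is refused whole. The fingers move at their own pace and stop on an object; FORCE is the grip in N (left out, the last holds). Time passes only in rows, so rows that repeat a pose let the fingers close, or fill a call up. It gives the time, the measured TCP pose, the force and the opening at its end, in the units of the state.
- robot.state(): the state, without advancing time (a new reading comes with each control period).
- robot.capture(name): name is "scene" or "top" or "wrist"; returns the picture (420x560x3 uint8, red, green, blue); there is no depth.
- robot.camera_info(name): a dict with "vfov" (degrees; the focal length in pixels is half the picture's height over the tangent of half this angle, whatever the lens; pixels are square), "cx", "cy" (the principal point, pixels), "camera_from_world" (4x4, takes a point from world to camera coordinates); the wrist camera has in their place "T_tool_cam" (4x4, takes a point from camera to tool coordinates, whose origin is the TCP and whose axes are the flange's). Camera axes: x right, y up, looking along -z (the intrinsics and any distortion apply to the point x, -y, -z); pixel columns grow to the right and rows downward; lengths in m; the calibration is good to about 2 mm. A picture is of the moment at which its call begins: read the wrist's pose just before it. camera_info takes no time and is no camera call.
- robot.finish_job(): hands the job in, once; it reports no verdict.
Trained networks look in the newest picture that a camera, given by its name, has taken for a name from the list of things; names that differ only in an ending like _2 or _b are one class to them, and where a whole thing is asked for, a point or a joint stands for the part that bears it (a point fixed in the world has none). Each returns a list of dicts, best first, with "confidence" (0 to 1); they miss things now and then, are a little off and sometimes report something else, mostly with a low value. They report only what shows in the picture. A call takes as long as a camera call.
- robot.regions_of(camera, target): "region" (420x560 bool, what is visible of it) and "rect" ([left, top, width, height] in pixels, round what is visible of it).
The state is a dict: "time": time; "q": joint angles; "joint_velocities": joint speeds; "tau": joint torques, N m; "tcp_pos": TCP position; "orientation": TCP orientation; "wrist_force": force on the tool from outside, world axes, zero at the start; "ft_torque": the same for the moment, N m; "finger_gap": opening from 0.0 (shut) to 1.0 (fully open).
Only numpy, scipy, OpenCV 4.12 (cv2) and the standard library are available. Lean on these libraries where they do the work, as an engineer would, in place of code of your own. Each camera call takes 0.05 s, during which the arm holds its last target. There are 200 camera calls.

TASK

First pull the bench cabinet's drawer right open by its handle. Then fold the lid of the crank jig fully shut, take the long locking pin with the slim black knob out of the drawer's wooden block (leave the short, wide-headed one in its hole) and push it down through the lid's hole into the jig until the knob sits on the lid. A spring in the jig pushes the pin back up, so finish while still firmly pressing the pin home, knob tight on the lid and lid shut, without letting go; do not shift the oil can, the bearing or the spanner.

Things in the scene. Friction and masses are not known exactly. Their poses are not given: they have to be found in the camera images.
- cabinet: Fixed grey steel bench cabinet, 200 deep (x) x 220 wide (y) x 108 high, one drawer. Origin: centre of its underside on the bench; its own -x is its front, where the drawer comes out; only yaw varies.
- drawer (a joint): The drawer's slide in metres: 0 shut (as it starts), grows as the drawer comes out along the cabinet's -x, stop at 0.13. Slight friction (about 2 N); it stays where it is left. Its front panel fills the opening (top edge 98 mm above the bench).
- pin_block (a point): Middle of the top face of the wooden block in the drawer (60 x 180 mm, top 60 mm above the bench), 58 mm behind the drawer's front face, moving with the drawer. Two upright 15 mm holes 48 mm to either side (cabinet's y): the locking pin stands in one, the stub pin in the other, either way round, knobs up. Shut, it is hidden under the cabinet's top.
- drawer_handle (a point): Middle of the drawer's straight steel handle bar: round, 10 mm thick, 100 mm long along the cabinet's y, level, 82 mm above the bench, bar's centre 40 mm in front of the drawer's face (35 mm clear gap behind it); open above and below.
- pin: The locking pin, loose, about 70 g: steel shank 12 mm in diameter and 40 mm long with a tapered tip, and a slim round black knob 22 mm in diameter and 34 mm tall on top of it. Origin: the tip of the shank; its z runs up through the knob (knob from z = 40 to 74 mm). In the drawer its tip is 20 mm above the bench and the knob rests on the wooden block.
- pin_seat (a point): Centre of the knob's underside on the locking pin (40 mm above its tip): this face meets the lid when the pin is home.
- stub: The other pin in the drawer's block, to be left there: 12 mm shank only 26 mm long, wide flat black head 34 mm in diameter and 18 mm tall. Origin: the tip of its shank.
- jig: Lower half of the crank jig, fixed: dark flange 150 x 90 mm, aluminium block 70 mm wide (y), top 45 mm above the bench. A crank lies across it (along y) at x = +12 mm, its two dark discs (64 mm diameter, tops 77 mm above the bench) at y = +-47 to 63 mm, shaft ends out to +-93 mm. Origin: on the bench under its middle; the hinge is at its +x end, the pin hole towards -x; only yaw varies.
- jig_hole (a point): Centre of the mouth of the lower half's upright pin hole, 45 mm above the bench at the jig's x = -45 mm, y = 0; 15 mm in diameter, 2 mm chamfer. In it a spring plunger stands 8 mm below the mouth and gives way 14 mm as the pin goes home (about 2 N at first, 7 N when home); released, it pushes the pin back up.
- lid (a joint): Hinge angle of the jig's lid (upper half) in rad: 0 fully shut, lying level on the lower half; grows as it opens; starts at about 0.8 to 1.25, the free end raised on the jig's -x side and the lid leaning over the pin hole, so pushing down on its upper face shuts it. Stiff hinge (0.35 N m friction): it stays at any angle, also shut.
- lid_hinge (a point): Middle of the hinge axis, at the jig's x = +55 mm, y = 0, 45 mm above the bench; the axis runs along the jig's y.
- lid_hole (a point): Centre of the mouth of the lid's pin hole on the lid's upper face (turns with the lid). Aluminium lid 18 mm thick, 70 mm wide (y), reaching 126 mm from the hinge; hole 15 mm in diameter with a 2 mm chamfer, 100 mm from the hinge, exactly over the lower hole when shut; then its mouth is 63 mm above the bench.
- oil_can: Bystander: steel can, 60 mm diameter, 110 mm tall. Origin: centre of its underside.
- bearing: Bystander: steel bearing ring lying flat, 52 mm outside diameter, 15 mm tall. Origin: centre of its underside.
- spanner: Bystander: steel spanner lying flat, 180 mm long. Origin: centre of its underside.

How it is judged:
On the way, in this order (a step that is already met when the one before it is completed fails the run):
1. the drawer is pulled open (more than 100 mm) (value of joint drawer above 0.1 m), for 0.1 s.
2. the lid is folded shut (within 0.03 rad) (value of joint lid below 0.03 rad), for 0.2 s.
At the end, for the whole second after the job is handed in: Lid shut (within 0.025 rad); pin upright (0.1 rad) in both holes (within 5 mm of centre), knob within 3 mm of the lid's top; fingers still pressing it (fingers on pin over 2 N, pin on jig, lid and spring over 4 N), all at rest (value of joint lid below 0.025 rad and z of pin_seat in the frame of lid_hole between -0.003 and 0.003 m and horizontal distance between pin_seat and lid_hole below 0.005 m and angle between the z axis of pin and the z axis of jig, either way round below 0.1 rad and contact force between the fingers and pin above 2 N and contact force between pin and jig above 4 N and linear speed of pin below 0.02 m/s); the arm keeps its last pose, push and grip.
It fails at once if the oil can, bearing or spanner is moved by more than 25 mm (distance of any of oil_can, bearing, spanner from where it was at the start of the episode above 0.025 m).
It fails at once if the stub pin is taken out of its hole (height (world z) of stub above 0.056 m).
It also fails if it takes over 61 s, if anything falls off the work surface, if the arm or the gripper's body presses on something with over 40 N, if the wrist force passes 120 N, or if a joint passes its speed limit or range.

## Working session

There is one attempt and no reset: what is moved stays moved. The work goes in short steps, Python scripts to look and compute and a shell command to move; the robot and the scene stay as the last step left them, time stands still between calls to the robot, and variables do not carry over. Pictures are saved under pics/ and viewed, about 8 in all and at most 12, crops included, and the job is handed in when it is done.

```bash
ls; mkdir -p pics; python3 - <<'E'
from cell import robot
import cv2,numpy as np
s=robot.state();print(s)
ims=[]
for n in ("scene","top"):
    im=robot.capture(n);cv2.imwrite(f"pics/{n}0.png",im[...,::-1])
    print(n,robot.camera_info(n))
    for t in ("cabinet","drawer_handle","jig","lid","oil_can","bearing","spanner"):
        r=robot.regions_of(n,t)
        for d in r[:2]:
            ys,xs=np.nonzero(d["region"]);print(n,t,round(d["confidence"],2),d["rect"],xs.mean().round(1),ys.mean().round(1))
            np.save(f"pics/{n}_{t}.npy",r[0]["region"])
print(robot.camera_info("wrist"))
E
```

```text
pics
{'time': 0.0, 'q': array([-1.30702640e+00,  2.60702030e-01, -1.39388542e-01,  1.17269352e+00,
        4.44652212e-05,  1.57082096e+00]), 'joint_velocities': array([ 0.00215847,  0.00069844,  0.00137299,  0.0023672 , -0.00118612,
       -0.00138396]), 'tau': array([-4.21547957e-04, -4.05675530e+01,  2.53923154e+01,  1.87478936e-02,
       -1.33360766e-05,  1.00257147e-06]), 'tcp_pos': array([ 0.13672394, -0.5062172 ,  0.25244805]), 'orientation': array([-3.13960489e+00, -4.44161724e-05,  2.63745203e-01]), 'wrist_force': array([-0.08925773, -0.06793199, -0.23697445]), 'ft_torque': array([ 0.02667991, -0.0149936 , -0.00434198]), 'finger_gap': 0.9987124985152129}
scene {'vfov': 53.44364232212327, 'cx': 284.85767091709334, 'cy': 210.8035196131929, 'camera_from_world': array([[-5.65537884e-01,  8.24721981e-01, -7.45954876e-04,
         4.08034717e-01],
       [-5.57950365e-01, -3.81937776e-01,  7.36759747e-01,
         2.59398155e-01],
       [ 6.07337050e-01,  4.17081754e-01,  6.76154212e-01,
        -1.46950196e+00],
       [ 0.00000000e+00,  0.00000000e+00,  0.00000000e+00,
       
[... 1085 characters left out ...]
g 0.64 [296.6, 195.3, 96.8, 117.7] 344.1 255.9
top lid 0.6 [336.0, 221.2, 41.7, 33.0] 353.0 237.4
top oil_can 0.75 [301.0, 140.1, 29.8, 30.4] 316.3 155.6
top bearing 0.55 [249.6, 165.2, 22.3, 22.5] 261.6 175.5
top spanner 0.9 [416.9, 242.1, 28.6, 69.7] 431.6 273.6
{'vfov': 58.85175601360213, 'cx': 284.23224958517284, 'cy': 208.90868534773364, 'T_tool_cam': array([[-1.42584923e-04,  9.53332927e-01,  3.01921033e-01,
         7.72790491e-02],
       [ 9.99999911e-01,  1.63320548e-05,  4.20689555e-04,
         9.62428283e-04],
       [ 3.96126214e-04,  3.01921066e-01, -9.53332845e-01,
        -1.20732381e-01],
       [ 0.00000000e+00,  0.00000000e+00,  0.00000000e+00,
         1.00000000e+00]])}
```

```bash
python3 - <<'E'
import cv2,numpy as np
im=cv2.imread("pics/top0.png")[100:340,80:480];cv2.imwrite("pics/top0c.png",cv2.resize(im,None,fx=2,fy=2,interpolation=cv2.INTER_CUBIC))
im=cv2.imread("pics/scene0.png")[110:400,160:460];cv2.imwrite("pics/scene0c.png",cv2.resize(im,None,fx=2,fy=2,interpolation=cv2.INTER_CUBIC))
E
```

```text
(no output)
```

View pics/top0c.png

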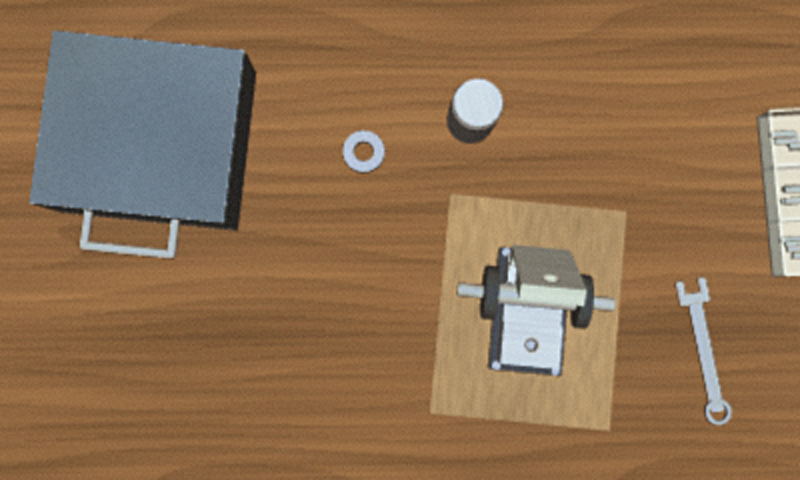

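View pics/scene0c.png

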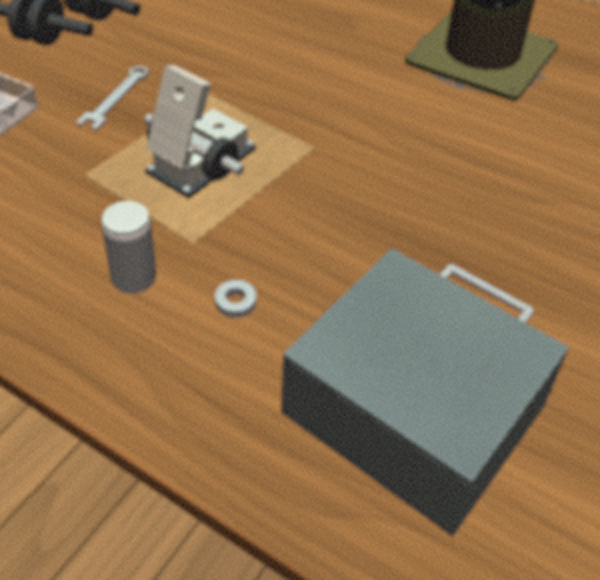

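Top view: the handle bar ends are at about (121.5,223.5) and (166.5,228). The jig hole is at about (345.5,272.5), with the hinge on the far (+x) side. The can, bearing and spanner are clear of both work areas. The scene view shows the lid standing at about 60–70°.

```bash
cat > h.py <<'E'
import numpy as np,cv2
from scipy.spatial.transform import Rotation as R
from cell import robot
def cam(n,s=None):
    i=robot.camera_info(n);f=210/np.tan(np.radians(i["vfov"]/2))
    if n=="wrist":
        T=np.eye(4);T[:3,:3]=R.from_euler("xyz",s["orientation"]).as_matrix();T[:3,3]=s["tcp_pos"];W=T@i["T_tool_cam"]
    else: W=np.linalg.inv(i["camera_from_world"])
    return W,f,i["cx"],i["cy"]
def back(C,u,v,z):
    W,f,cx,cy=C;d=W[:3,:3]@np.array([(u-cx)/f,-(v-cy)/f,-1]);o=W[:3,3]
    return o+d*(z-o[2])/d[2]
def proj(C,p):
    W,f,cx,cy=C;q=np.linalg.inv(W)@np.append(p,1);return np.array([cx-f*q[0]/q[2],cy+f*q[1]/q[2]])
def totool(s,p):  # world point -> tool frame mm
    return (R.from_euler("xyz",s["orientation"]).inv().apply(np.array(p)-s["tcp_pos"])*1000).round(1)
E
python3 - <<'E'
from h import *
C=cam("top");g=lambda x,y,z:back(C,80+x/2,100+y/2,z).round(4)
print("handle",g(83,247,.082),g(173,256,.082))
for p in [(55,31),(244,50),(225,222),(31,204)]:print("cab",g(*p,.108))
print("jhole",g(531,345,.045)); print("flange",g(490,368,.01),g(560,376,.01)); print("shaft",g(458,290,.05),g(613,304,.05))
print("can",g(478,103,.11),"bearing",g(364,151,.015), "sp",g(692,285,0),g(718,412,0))
# lid top edge corners vs angle
for t in (.8,.9,1,1.1,1.2,1.25):
    pass
s=robot.state();Rm=R.from_euler("xyz",s["orientation"]).as_matrix();print(Rm.round(3))
E
```

```text
handle [0.589  0.2906 0.082 ] [0.5779 0.1878 0.082 ]
cab [0.8343 0.3194 0.108 ]
cab [0.8114 0.1042 0.108 ]
cab [0.6143 0.1244 0.108 ]
cab [0.6361 0.3417 0.108 ]
jhole [ 0.4715 -0.227   0.045 ]
flange [ 0.4428 -0.1818  0.01  ] [ 0.4324 -0.2667  0.01  ]
shaft [ 0.5369 -0.1412  0.05  ] [ 0.5189 -0.3244  0.05  ]
can [ 0.7483 -0.1624  0.11  ] bearing [ 0.709  -0.0304  0.015 ] sp [ 0.5416 -0.4348  0.    ] [ 0.3862 -0.4614  0.    ]
[[ 0.965  0.261  0.   ]
 [ 0.261 -0.965 -0.   ]
 [-0.     0.    -1.   ]]
```

```bash
python3 -m crank '[[0,0,-0.08,43,-41,0,0.65],[0,0,-0.16,86,-83,0,0.65],[0,0,-0.24,129,-125,0,0.65],[0,0,-0.33,172,-166,0,0.65],[0,0,-0.41,215,-207,0,0.65],[0,0,-0.5,258,-249,0,0.65],[0,0,-0.58,301,-290,0,0.65],[0,0,-0.66,344,-332,0,0.65]]' 40
python3 - <<'E'
from h import *
s=robot.state();print(s["q"],s["orientation"]);print(totool(s,[.584-.03,.239,.25]))
E
```

```text
time: 1.8
tcp_pos: [0.3834, -0.0949, 0.2537]
orientation: [3.14, -0.0, 0.926]
wrist_force: [1.2, 0.3, -0.4]
finger_gap: 0.352
[-2.42523573e-01  3.54413907e-02 -4.11222131e-01  1.12256321e+00
 -2.19560110e-04  1.97269655e+00] [ 3.14006224e+00 -4.11909582e-04  9.26372678e-01]
[369.5 -64.2   3.8]
```

```bash
python3 -m crank '[[0,0,-0.08,55,-6,0,0.65],[0,0,-0.16,111,-12,10,0.65],[0,0,-0.24,166,-17,20,0.65],[0,0,-0.32,221,-23,30,0.65],[0,0,-0.40,277,-29,40,0.65],[0,0,-0.48,332,-35,50,0.65],[0,0,-0.54,387,-40,60,0.65],[0,0,-0.54,387,-40,60,0.65]]'
python3 - <<'E'
from h import *
s=robot.state();print(s["q"],s["tcp_pos"],s["orientation"])
im=robot.capture("wrist");C=cam("wrist",s);print(proj(C,np.array([.584,.239,.082])))
for d in robot.regions_of("wrist","drawer_handle"):
  m=d["region"].astype(np.uint8);ys,xs=np.nonzero(m);print(d["confidence"],d["rect"],xs.mean(),ys.mean())
cv2.imwrite("pics/w1.png",im[...,::-1])
E
```

```text
time: 2.8
tcp_pos: [0.585, 0.2395, 0.1912]
orientation: [-3.141, -0.0, 1.468]
wrist_force: [-1.5, -0.7, 1.0]
finger_gap: 0.346
[3.88396666e-01 4.72999344e-01 2.47358034e-02 1.12312676e+00
 5.08587269e-04 2.06235158e+00] [0.58499719 0.23953424 0.19119801] [-3.14082895e+00 -1.68013766e-04  1.46763753e+00]
[282.42285348 215.18657134]
0.81 [282.0, 43.0, 86.7, 250.8] 327.2933664420007 174.94383351070118
```

View pics/w1.png

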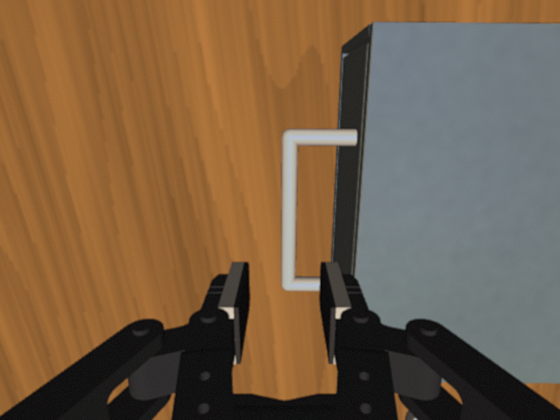

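The wrist view shows the handle bar running from (291,135) to (289,285), so its middle is at about (290,210). The predicted point was (282,215).

```bash
python3 - <<'E'
from h import *
s=robot.state();C=cam("wrist",s)
a,b=back(C,291,135,.082),back(C,289,285,.082);m=(a+b)/2
print(a,b,m,np.linalg.norm(a-b),np.arctan2(-(a-b)[0],(a-b)[1]),totool(s,m))
E
```

```text
[0.59299889 0.28622393 0.082     ] [0.58120094 0.1837101  0.082     ] [0.58709992 0.23496701 0.082     ] 0.10319048897063239 -0.11458227308352928 [ -0.9   4.1 110.6]
```

```bash
python3 -m crank '[[0,0,0.01,-1,4,40,0.65],[0,0,0.01,-1,4,80,0.65],[0,0,0.01,-1,4,107,0.65],[0,0,0.01,-1,4,107,0.65],[0,0,0.01,-1,4,107,1],[0,0,0.01,-1,4,107,1],[0,0,0.01,-1,4,107,1],[0,0,0.01,-1,4,107,1]]' 60
```

```text
time: 3.9
tcp_pos: [0.5871, 0.2337, 0.0873]
orientation: [-3.141, 0.002, 1.453]
wrist_force: [-3.2, -3.0, 6.3]
finger_gap: 0.089
```

```bash
python3 -m crank '[[0,0,0,0,-12,0,1],[0,0,0,0,-32,0,1],[0,0,0,0,-54,0,1],[0,0,0,0,-76,0,1],[0,0,0,0,-98,0,1],[0,0,0,0,-116,0,1],[0,0,0,0,-126,0,1],[0,0,0,0,-127,0,1]]'
```

```text
time: 4.9
tcp_pos: [0.461, 0.2479, 0.0873]
orientation: [3.14, 0.003, 1.453]
wrist_force: [-0.7, -6.8, 7.6]
finger_gap: 0.091
```

```bash
python3 -m crank '[[0,0,0,0,-1,0,0.6],[0,0,0,0,-1,0,0.6],[0,0,0,0,-1,-10,0.6],[0,0,0,0,-1,-40,0.6],[0,0,0,0,-1,-80,0.6],[0,0,0,0,-1,-120,0.6],[0,0,0,0,-1,-150,0.6],[0,0,0,0,-1,-160,0.6]]'
python3 - <<'E'
from h import *
s=robot.state();print(s["tcp_pos"],s["orientation"])
im=robot.capture("wrist");C=cam("wrist",s);cv2.imwrite("pics/w2.png",im[...,::-1])
for t in ("pin","stub","drawer_handle"):
 for d in robot.regions_of("wrist",t):
  ys,xs=np.nonzero(d["region"]);print(t,d["confidence"],d["rect"],xs.mean(),ys.mean(), back(C,xs.mean(),ys.mean(),.08))
E
```

```text
time: 5.9
tcp_pos: [0.4617, 0.2505, 0.2488]
orientation: [3.138, -0.003, 1.454]
wrist_force: [0.2, 0.3, -0.6]
finger_gap: 0.394
[0.46168953 0.25053016 0.24878595] [ 3.13807632e+00 -2.70326845e-03  1.45385885e+00]
pin 0.56 [391.8, 112.3, 41.6, 33.2] 411.00096805421106 125.66698935140367 [0.56473364 0.29047124 0.08      ]
stub 0.66 [376.0, 218.5, 42.4, 42.3] 397.0250552689757 237.89388356669124 [0.5516739  0.19938231 0.08      ]
drawer_handle 0.78 [278.4, 47.8, 252.3, 236.8] 411.83548208304217 162.5948622792009 [0.56494446 0.26182524 0.08      ]
```

View pics/w2.png

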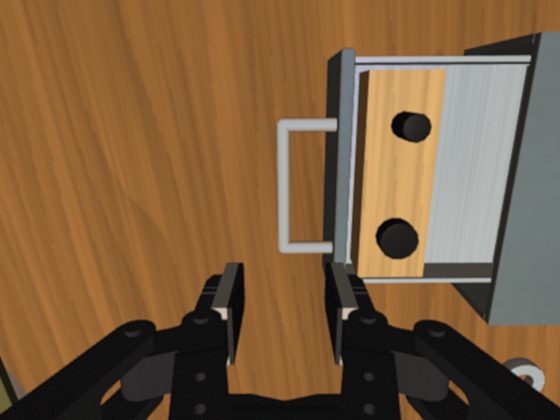

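The open drawer shows the slim locking pin at about (416,127), on the +y side, and the wide stub at (398,238). Next I solve for the lid angle and plan the shut sweep.

```bash
python3 - <<'E'
from h import *
C=cam("top");yaw=-.107;c,sn=np.cos(yaw),np.sin(yaw)
J=np.array([[c,-sn],[sn,c]]);hole=np.array([.4715,-.227]);org=hole-J@[-.045,0]
W=lambda x,y,z:np.r_[org+J@[x,y],z]
P=lambda th,r,y=0,n=.018:W(.055-r*np.cos(th)+n*np.sin(th),y,.045+r*np.sin(th)+n*np.cos(th))
print("obs hole",(80+550/2,100+278/2),"obs top corners",(80+502/2,100+290/2),(80+586/2,100+293/2))
for th in np.arange(.8,1.3,.05):print(th.round(2),proj(C,P(th,.1)).round(1),proj(C,P(th,.126,.035)).round(1),proj(C,P(th,.126,-.035)).round(1))
s=robot.state();Ct=cam("wrist",s)
print("org",org,"pin",back(Ct,417,127,.094),"stub",back(Ct,399,238,.072))
for th in (1.2,1.0,.8,.6,.4,.2,.1,0):
    print(th,totool(s,P(th,.105)),P(th,.105))
E
```

```text
obs hole (355.0, 239.0) obs top corners (331.0, 245.0) (373.0, 246.5)
0.8 [352.9 254.2] [337.4 261. ] [369.7 264.2]
0.85 [353.2 252.3] [337.9 258.6] [370.2 261.8]
0.9 [353.6 250.3] [338.3 256.1] [370.7 259.3]
0.95 [353.9 248.2] [338.7 253.5] [371.2 256.7]
1.0 [354.3 246.1] [339.1 250.8] [371.7 254.1]
1.05 [354.6 243.9] [339.5 248.1] [372.1 251.3]
1.1 [354.9 241.6] [339.9 245.3] [372.6 248.5]
1.15 [355.2 239.4] [340.3 242.4] [373.  245.7]
1.2 [355.5 237.1] [340.7 239.5] [373.4 242.8]
1.25 [355.7 234.8] [341.  236.6] [373.8 239.8]
org [ 0.51624264 -0.23180582] pin [0.56057104 0.2898327  0.094     ] stub [0.55188238 0.1957863  0.072     ]
1.2 [-471.1  145.9   96.1] [ 0.54977888 -0.23540795  0.14938654]
1.0 [-471.3  125.6  102.4] [ 0.52958066 -0.23323846  0.14307989]
0.8 [-471.5  106.9  112.7] [ 0.51103083 -0.23124602  0.13286311]
0.6 [-471.6   90.7  126.4] [ 0.49486891 -0.22951006  0.1191435 ]
0.4 [-471.7   77.5  143.1] [ 0.48173923 -0.2280998   0.10246802]
0.2 [-471.8   67.9  162.1] [ 0.47216523 -0.22707145  0.08350148]
0.1 [-471.8   64.6  172.2] [ 0.46883688 -0.22671395  0.07339258]
0 [-471.8   62.3  182.6] [ 0.4665286  -0.22646602  0.063     ]
```

```bash
python3 -m crank '[[0,0,0,-58,22,0,1],[0,0,0,-117,44,0,1],[0,0,0,-176,66,0,1],[0,0,0,-235,88,0,1],[0,0,0,-294,110,0,1],[0,0,0,-353,132,0,1],[0,0,0,-412,154,0,1],[0,0,0,-471,178,0,1]]'
python3 - <<'E'
from h import *
org=np.array([.51624,-.23181]);yaw=-.107;c,sn=np.cos(yaw),np.sin(yaw)
J=np.array([[c,-sn],[sn,c]])
P=lambda th,r,n=.018:np.r_[org+J@[.055-r*np.cos(th)+n*np.sin(th),0],.045+r*np.sin(th)+n*np.cos(th)]
s=robot.state();print(s["tcp_pos"],s["orientation"])
im=robot.capture("wrist");C=cam("wrist",s);cv2.imwrite("pics/w3.png",im[...,::-1])
for th in (1.14,1.0,.8,.6,.4,.2,.1,0): print(th,totool(s,P(th,.105)),proj(C,P(th,.1)).round(0))
E
```

```text
time: 7.1
tcp_pos: [0.5807, -0.2366, 0.2443]
orientation: [-3.139, -0.001, 1.454]
wrist_force: [0.6, -0.4, -0.2]
finger_gap: -0.001
[ 0.58066163 -0.2366314   0.24426817] [-3.13860995e+00 -1.17179153e-03  1.45350318e+00]
1.14 [ -2.6 -36.7  96.5] [229. 222.]
1.0 [ -2.7 -50.8 101.3] [209. 220.]
0.8 [ -2.9 -69.5 111.6] [185. 216.]
0.6 [ -3.1 -85.7 125.4] [168. 210.]
0.4 [ -3.3 -98.8 142.1] [157. 204.]
0.2 [  -3.4 -108.4  161.1] [153. 197.]
0.1 [  -3.4 -111.7  171.2] [153. 194.]
0 [  -3.5 -114.   181.6] [154. 191.]
```

View pics/w3.png

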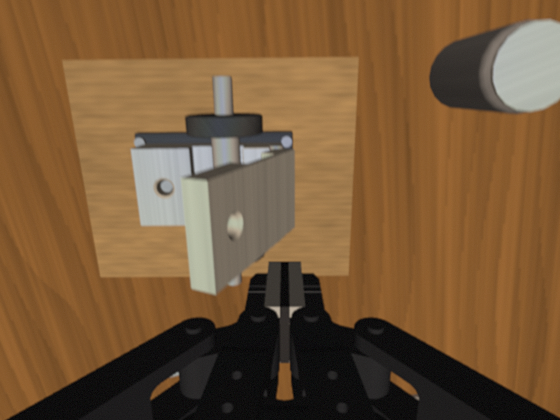

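The wrist view shows the lid hole at (235,226), which puts the lid at about 1.18 rad. The lower hole is at (166,187). The closed tips are clear of the lid on its +x side.

```bash
python3 -m crank '[[0,0,0,-3,0,40,1],[0,0,0,-3,0,78,1],[0,0,0,-3,-20,78,1],[0,0,0,-3,-42,79,1],[0,0,0,-3,-60,90,1],[0,0,0,-3,-77,103,1],[0,0,0,-3,-90,120,1],[0,0,0,-3,-90,120,1]]'
python3 -c "
from h import *
s=robot.state();C=cam('wrist',s);print(back(C,166,187,.045))"
```

```text
time: 8.15
tcp_pos: [0.4886, -0.226, 0.1239]
orientation: [-3.136, -0.002, 1.453]
wrist_force: [-0.1, -0.1, 1.0]
finger_gap: -0.002
[ 0.42648518 -0.19253569  0.045     ]
```

```bash
python3 -m crank '[[0,0,0,0,-5,10,1],[0,0,0,0,-9,19,1],[0,0,0,0,-12,25,1],[0,0,0,0,-13,30,1],[0,0,0,0,-14,35,1],[0,0,0,0,-15,40,1],[0,0,0,0,-15,42,1],[0,0,0,0,-15,42,1]]'
```

```text
time: 9.15
tcp_pos: [0.4761, -0.2255, 0.0849]
orientation: [-3.141, 0.0, 1.454]
wrist_force: [-3.5, 0.8, 8.6]
finger_gap: -0.0
```

```bash
python3 -m crank '[[0,0,0,0,0,2,1],[0,0,0,0,0,4,1],[0,0,0,0,0,4,1],[0,0,0,0,0,4,1],[0,0,0,0,0,4,1],[0,0,0,0,0,-30,1],[0,0,0,0,0,-80,1],[0,0,0,0,0,-130,0.3]]'
python3 - <<'E'
from h import *
s=robot.state();print(s["tcp_pos"],s["orientation"],s["wrist_force"])
im=robot.capture("wrist");C=cam("wrist",s);cv2.imwrite("pics/w4.png",im[...,::-1])
for t in ("lid",):
 for d in robot.regions_of("wrist",t):
  ys,xs=np.nonzero(d["region"]);print(t,d["confidence"],d["rect"],xs.mean(),ys.mean(), back(C,xs.mean(),ys.mean(),.063))
print(proj(C,np.array([.4715,-.227,.063])))
E
```

```text
time: 10.15
tcp_pos: [0.4765, -0.2254, 0.2155]
orientation: [-3.142, -0.0, 1.454]
wrist_force: [1.3, -0.8, 0.5]
finger_gap: 0.202
[ 0.47653456 -0.22544634  0.21549009] [-3.14150537e+00 -3.48099021e-04  1.45383451e+00] [ 1.29507054 -0.77917907  0.47432929]
lid 0.94 [244.3, 148.2, 170.0, 94.9] 328.18560915780864 195.99529844644317 [ 0.51013322 -0.22909309  0.063     ]
[277.48945383 199.07125719]
```

View pics/w4.png

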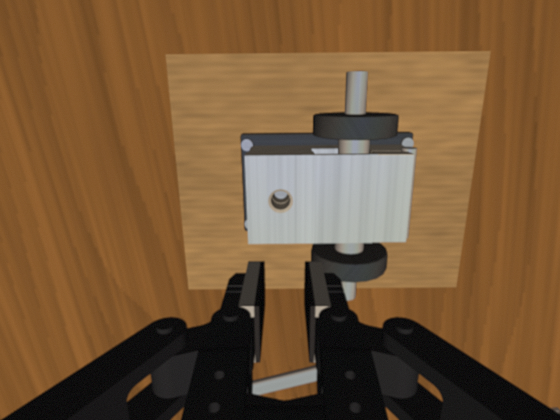

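The lid is shut. Its hole is at (281,200) with the lower bore visible beneath, and the free edge at u≈246 is 35 px away, which matches 26 mm. Now for the pin.

```bash
python3 -m crank '[[0,0,0,61,3,0,0.4],[0,0,0,122,6,0,0.4],[0,0,0,183,9,0,0.4],[0,0,0,245,12,0,0.4],[0,0,0,306,15,0,0.4],[0,0,0,367,18,0,0.4],[0,0,0,429,21,0,0.4],[0,0,0,490,23,0,0.4]]'
python3 - <<'E'
from h import *
s=robot.state();print(s["tcp_pos"],s["orientation"],s["wrist_force"])
im=robot.capture("wrist");C=cam("wrist",s);cv2.imwrite("pics/w5.png",im[...,::-1])
for t in ("pin","stub"):
 for d in robot.regions_of("wrist",t):
  ys,xs=np.nonzero(d["region"]);print(t,d["confidence"],d["rect"],xs.mean(),ys.mean(), back(C,xs.mean(),ys.mean(),.08))
print(proj(C,np.array([.5606,.2898,.094])))
E
```

```text
time: 11.25
tcp_pos: [0.5567, 0.2605, 0.2135]
orientation: [-3.141, 0.0, 1.454]
wrist_force: [1.0, -1.3, 0.3]
finger_gap: 0.599
[0.55673071 0.26051882 0.2134522 ] [-3.14141089e+00  1.42339034e-04  1.45403739e+00] [ 1.02811458 -1.25860421  0.32765213]
pin 0.72 [276.0, 141.0, 33.1, 42.5] 290.46735751295336 161.159585492228 [0.56484675 0.29018478 0.08      ]
pin 0.46 [427.9, 397.8, 15.7, 21.6] 434.27358490566036 412.1179245283019 [0.66405811 0.05801278 0.08      ]
stub 0.79 [266.9, 255.2, 45.7, 47.4] 290.48959608323133 278.7368421052632 [0.55479198 0.20050887 0.08      ]
stub 0.64 [137.8, 80.5, 270.7, 280.0] 288.558051846033 192.0313096173269 [0.56105577 0.26850864 0.08      ]
[284.41247851 166.34326208]
```

View pics/w5.png

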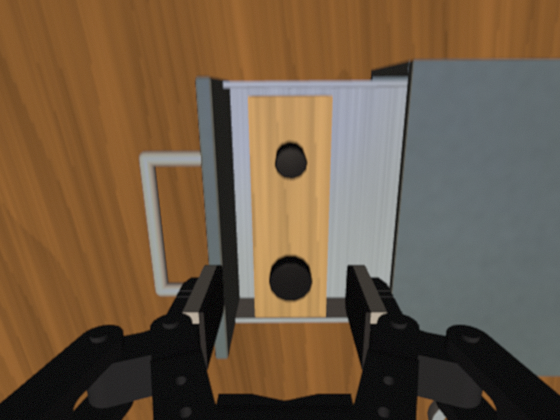

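The wrist view shows the locking-pin knob with its top circle centred at about (292,166) and the stub at (290,278). The pads' opening lies along the cabinet's x.

```bash
python3 - <<'E'
from h import *
s=robot.state();C=cam("wrist",s)
p=back(C,292,166,.094);print(p,totool(s,p))
p=back(C,290.5,279,.078+.0);print("stub",p)
E
```

```text
[0.56522767 0.29051794 0.094     ] [ 29.9   5.4 118.9]
stub [0.55478058 0.20045297 0.078     ]
```

```bash
python3 -m crank '[[0,0,0,14,3,45,0.4],[0,0,0,28,5,90,0.4],[0,0,0,28,5,118,0.4],[0,0,0,28,5,128,0.4],[0,0,0,28,5,128,1],[0,0,0,28,5,128,1],[0,0,0,28,5,128,1],[0,0,0,28,5,128,1]]' 80
```

```text
time: 12.4
tcp_pos: [0.5657, 0.2857, 0.0878]
orientation: [3.139, -0.001, 1.454]
wrist_force: [-1.6, -1.7, 5.6]
finger_gap: 0.23
```

```bash
python3 -m crank '[[0,0,0,0,0,-20,1],[0,0,0,0,0,-60,1],[0,0,0,0,0,-100,1],[0,0,0,0,0,-130,1],[0,0,0,-50,-3,-130,1],[0,0,0,-110,-7,-130,1],[0,0,0,-170,-11,-130,1],[0,0,0,-230,-15,-130,1]]'
python3 -c "
from h import *
s=robot.state();print(totool(s,[.4715,-.227,.2]),s['wrist_force'],s['finger_gap'])"
```

```text
time: 13.4
tcp_pos: [0.523, 0.0574, 0.2166]
orientation: [3.14, -0.0, 1.454]
wrist_force: [1.0, 0.2, -1.1]
finger_gap: 0.234
[-288.4  -18.2   16.5] [ 0.97437431  0.16039838 -1.12755311] 0.23376742463435987
```

```bash
python3 -m crank '[[0,0,0,-45,-3,0,1],[0,0,0,-90,-6,0,1],[0,0,0,-135,-9,5,1],[0,0,0,-180,-12,10,1],[0,0,0,-225,-15,20,1],[0,0,0,-265,-17,30,1],[0,0,0,-288,-18,40,1],[0,0,0,-288,-18,40,1]]'
python3 - <<'E'
from h import *
s=robot.state();print(s["tcp_pos"],s["orientation"],s["wrist_force"])
im=robot.capture("wrist");C=cam("wrist",s)
c=im[120:420,180:400];cv2.imwrite("pics/w6.png",cv2.resize(c,None,fx=2,fy=2,interpolation=cv2.INTER_CUBIC)[...,::-1])
for d in robot.regions_of("wrist","pin"):
  print(d["confidence"],d["rect"])
print("hole pred",proj(C,np.array([.4715,-.227,.063])))
t=s["tcp_pos"];print([proj(C,t-[0,0,h]).round(1) for h in (-.006,.028,.068,t[2]-.063)])
E
```

```text
time: 14.4
tcp_pos: [0.4711, -0.2262, 0.1758]
orientation: [-3.141, -0.0, 1.451]
wrist_force: [0.5, 0.3, 0.1]
finger_gap: 0.232
[ 0.47113424 -0.22620023  0.17575529] [-3.14096254e+00 -3.08861807e-04  1.45101585e+00] [0.46131225 0.31884134 0.11339434]
0.75 [257.0, 225.1, 58.6, 107.2]
hole pred [284.5251082  213.67177707]
[array([283.3, 316.4]), array([283.5, 272.1]), array([283.7, 238.1]), array([283.8, 212.6])]
```

View pics/w6.png

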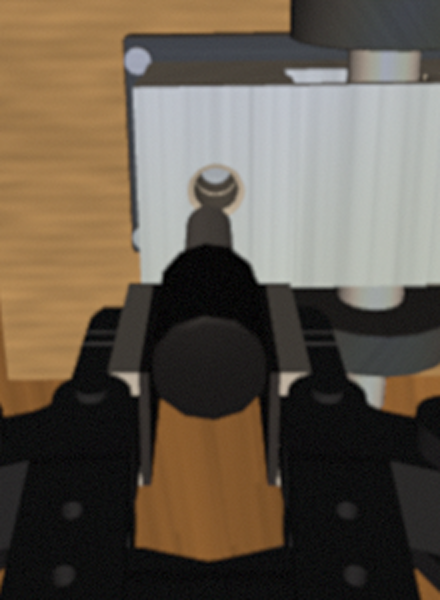

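The wrist view shows the pin upright in the jaws, about 4–5 mm off-centre toward tool +x. The lid hole is at (288,214.5), so the correction is about −5.5 mm in tool x and +2.2 mm in tool y.

```bash
python3 -m crank '[[0,0,0,-3,1,0,1],[0,0,0,-5.5,2.2,5,1],[0,0,0,-5.5,2.2,12,1],[0,0,0,-5.5,2.2,20,1],[0,0,0,-5.5,2.2,26,1],[0,0,0,-5.5,2.2,30,1],[0,0,0,-5.5,2.2,30,1],[0,0,0,-5.5,2.2,30,1]]'
python3 - <<'E'
from h import *
s=robot.state();print(s["tcp_pos"],s["orientation"],s["wrist_force"])
im=robot.capture("wrist");C=cam("wrist",s)
c=im[120:420,180:400];cv2.imwrite("pics/w7.png",cv2.resize(c,None,fx=2,fy=2,interpolation=cv2.INTER_CUBIC)[...,::-1])
Rm=R.from_euler("xyz",s["orientation"]).as_matrix()
t=s["tcp_pos"]+Rm@[.0045,.0004,0];print([((proj(C,t-[0,0,h])-[180,120])*2).round(1) for h in (-.006,.028,.068,t[2]-.063)])
E
```

```text
time: 15.5
tcp_pos: [0.4734, -0.2309, 0.1465]
orientation: [3.141, 0.0, 1.454]
wrist_force: [-0.4, 0.2, -0.7]
finger_gap: 0.236
[ 0.47337441 -0.23088389  0.14648204] [3.14122640e+00 1.38280339e-04 1.45372571e+00] [-0.38390072  0.24768511 -0.68342871]
[array([208.9, 370.6]), array([208.8, 285.7]), array([208.6, 220.7]), array([208.6, 201.7])]
```

View pics/w7.png

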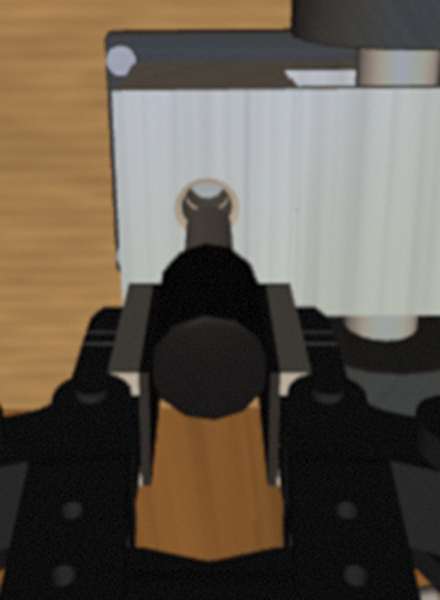

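Hole rim centre is at crop (207,207), against a predicted pin axis of (208.6,202), so about −1.2 mm more in tool x.

```bash
python3 -m crank '[[0,0,0,-1.2,-0.4,0,1],[0,0,0,-1.2,-0.4,6,1],[0,0,0,-1.2,-0.4,12,1],[0,0,0,-1.2,-0.4,18,1],[0,0,0,-1.2,-0.4,24,1],[0,0,0,-1.2,-0.4,30,1],[0,0,0,-1.2,-0.4,34,1],[0,0,0,-1.2,-0.4,34,1]]' 100
```

```text
time: 16.55
tcp_pos: [0.4725, -0.2318, 0.1119]
orientation: [-3.141, -0.0, 1.454]
wrist_force: [0.3, 0.0, 0.1]
finger_gap: 0.224
```

```bash
python3 -m crank '[[0,0,0,0,0,4,1],[0,0,0,0,0,8,1],[0,0,0,0,0,12,1],[0,0,0,0,0,15,1],[0,0,0,0,0,18,1],[0,0,0,0,0,20,1],[0,0,0,0,0,20,1],[0,0,0,0,0,20,1]]'
```

```text
time: 17.55
tcp_pos: [0.4729, -0.232, 0.0927]
orientation: [3.141, 0.0, 1.454]
wrist_force: [-1.2, -0.2, 5.4]
finger_gap: 0.226
```

```bash
python3 -m crank '[[0,0,0,0,0,1,1],[0,0,0,0,0,2,1],[0,0,0,0,0,3,1],[0,0,0,0,0,4,1],[0,0,0,0,0,5,1],[0,0,0,0,0,5,1],[0,0,0,0,0,5,1],[0,0,0,0,0,5,1]]'
```

```text
time: 18.55
tcp_pos: [0.473, -0.2321, 0.0906]
orientation: [3.139, 0.001, 1.454]
wrist_force: [-7.2, 3.2, 27.6]
finger_gap: 0.223
```

```bash
python3 - <<'E'
from h import *
s=robot.state();print(s["wrist_force"],s["tcp_pos"])
a=robot.capture("wrist")[120:420,180:440];b=robot.capture("scene")[90:240,180:310]
b=cv2.resize(b,(520,600),interpolation=cv2.INTER_CUBIC);a=cv2.resize(a,(520,600));cv2.imwrite("pics/w8.png",cv2.resize(np.hstack([a,b])[...,::-1],(780,450)))
s=robot.state();print(s["wrist_force"],s["tcp_pos"])
E
```

```text
[-7.17224491  3.15071981 27.56976421] [ 0.47296055 -0.23209583  0.09062845]
[-7.54386146  2.94184479 26.37059215] [ 0.47292856 -0.2320801   0.09059638]
```

View pics/w8.png

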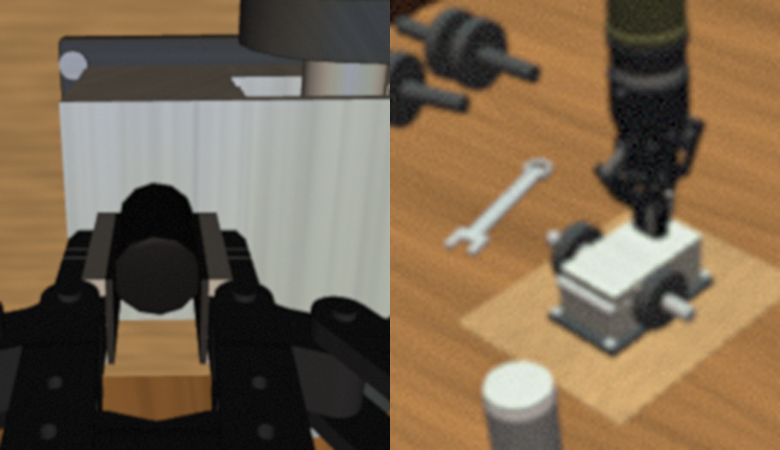

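The knob is flush on the lid with no shank visible, and the lid lies level. The press is steady at about 26 N and the bystanders are untouched, so I'm handing in.

```bash
python3 -c "
from cell import robot
print(robot.finish_job());s=robot.state();print(s['time'],s['wrist_force'],s['tcp_pos'])"
```

```text
the job is handed in; nothing more can be done
None
the job is handed in; nothing more can be done
```

I handed the job in at about 18.7 s of the 61 s allowed, with the arm still pressing the pin home; no verdict was reported.

- **Drawer:** I pulled it out about 126 mm by its handle.
- **Lid:** I folded it shut with the closed fingers. In the close-up, the lid hole sat over the lower bore.
- **Pin:** I took the slim-knob locking pin from the +y hole, left the stub in place, and pushed the pin through the lid into the jig.

**Last checks:**
- **Height:** the TCP was at z = 0.0906 m. The expected height with the knob on the lid was about 0.0908 m.
- **Force:** the press was a steady 26–28 N upward at the wrist, with a side force of about 8 N.
- **Pictures:** the final images show the knob flush on a level lid, and the can and spanner look where they were. The bearing was outside the final crop, but the arm stayed well clear of it.

**What disagreed:** the pin sat about 4–5 mm off-centre along the pads. I corrected for this from two close looks before inserting it. My image measurements also put the two pins about 91–94 mm apart, where the given geometry says 96 mm.

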